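# Shut the lid over the well plate without a slam

### The job

Three identical light-tight sample boxes stand open on plinths of different heights on the bench. Push the heavy lid of the box that holds the rectangular well plate down until it is fully shut, gently so that it does not slam; leave the other two boxes, one with round dishes and one with a culture flask in it, open as they are.

Things in the scene. Friction and masses are not known exactly. Their poses are not given: they have to be found in the camera images.
- box_a_lid (a joint): Lid angle (rad) of the box that holds the clear rectangular six-well plate (85 x 127 x 20 mm): 0 = fully shut, grows as it swings up; starts at 0.9 to 1.25. The grey metal lid (158 mm deep, 159 wide, 10 thick, about 0.8 kg) has a stiff hinge: it stays at any angle it is left and must be pushed all the way, with 4 to 7 N near its free edge when steep, 1 to 4 N when nearly shut.
- box_a_hinge (a point): Middle of that lid's hinge axis at the box's rear, away from the robot, 63 to 100 mm up (plinth heights differ). Fixed: x rearward (the shut lid lies along -x), y along the hinge, z up. Lid's outer face (on top when shut): flat, 12 mm off the axis; free edge 164 mm from it, a tab 10 mm beyond; hinge straps 2 to 4 mm proud within 35 mm of it. Box: white, 150 deep, 155 wide, 58 high, fixed.
- box_b_edge (a point): The middle of the free edge, on the outer face, of the lid of the identical box that holds two stacked round dishes (90 mm across). That lid also stands open, at 0.9 to 1.25 rad, with the same stiff hinge, and must stay as it is.
- box_c_edge (a point): The same point on the lid of the identical box that holds a small clear culture flask (50 x 102 x 32 mm) with a round cap. That lid also stands open at 0.9 to 1.25 rad and must stay as it is.

How it is judged:
At the end, for the whole second after the job is handed in: The lid of the box with the well plate is shut to within 0.06 rad (about 10 mm at its free edge), and the free edges of the other two lids are within 30 mm of where they started (value of joint box_a_lid below 0.06 rad and distance of each of box_b_edge, box_c_edge from where it was at the start of the episode below 0.03 m); the robot touches nothing.
It fails at once if the lid slams: it turns shut faster than 1.5 rad/s (about 0.25 m/s at its free edge) in the last 0.15 rad before shut (value of joint box_a_lid below 0.15 rad and velocity of joint box_a_lid below -1.5 rad/s).
It fails at once if another box's lid is moved: its free edge leaves its place by more than 30 mm (distance of any of box_b_edge, box_c_edge from where it was at the start of the episode above 0.03 m).
It also fails if it takes over 34 s, if anything falls off the work surface, if the arm or the gripper's body presses on something with over 40 N, if the wrist force passes 120 N, or if a joint passes its speed limit or range.

### The arm

A 6-joint arm with a two-finger parallel gripper is mounted at the origin on a cart in front of the work surface, level with it; the furniture and walls round the work are solid. World frame = base frame: x ahead of the robot, y to its left, z up, the work surface at z = 0. Lengths are in m, angles in rad, forces in N, time in s.
With the tool pointing down it reaches from about 0.375 to 0.9 m from the base axis. Payload 3.1 kg.
Tool frame: the origin (TCP) lies on the centre line of the jaws, within the pads' length; the fingertips stand robot.tip_reach ahead of it and the grasp point (between the pads) lies 8 mm behind it (robot.tip_reach is the distance from the TCP to the fingertips, in m); z points along the fingers, y is the line along which they close (so a half turn about z gives the same grasp; the last joint's range is limited). The gripper opens to 87 mm and grips with 3 to 60 N. Pads are 19 mm wide; open, the fingers measure 117 mm over their backs; the gripper's body (75 mm by 190 mm) begins 51 mm behind the grasp point.
Start: joints at [1.01, 0.527, 1.433, -0, 1.181, -0.178], TCP at [0.233, 0.58, 0.234] pointing down, gripper open.
Joint ranges: [-3.08, 3.08], [-0.75, 2.2], [0.22, 2.44], [-1.43, 4.57], [0, 2.65], [-2.85, 2.85]. Speed limits (rad/s): [2.79, 2.79, 3.14, 3.14, 3.14, 3.14].

### API

Orientations are given as a unit quaternion [x, y, z, w].
In Python, from rig import robot gives the robot as it stands.
- The arm moves only by the tool jog_arm, never from a script. Its argument "motion" is one flat list of numbers, 7 for each row, row after row: the shift along the tool's x, y, z scaled (see below), then the turn, a rotation vector about the tool's x, y, z scaled (see below), then the gripper's target within -1 to 1 (shut at 1, half-way at 0, fully open at -1). In form: [x, y, z, rx, ry, rz, hand, x, y, z, rx, ry, rz, hand, ...]. A call has 1 to 12 rows; each row shifts and turns the commanded pose from where the row before left it, along the tool's axes as they then stand; what a row does not reach is not made up. The controller multiplies each number of a shift by 4 cm and each number of a turn by 4 degrees. A row lasts 1/8 s, in which the tool goes at most 62.5 mm and 10.7 degrees, less where a joint would pass 70% of its speed; a pose out of reach is approached as far as the arm can. A call with a number of a shift or a turn outside -1 to 1 is refused whole. A call with a gripper value outside its range is refused whole. The fingers move at their own pace and stop on an object; "grip_force" is the grip in N (left out, the last holds). Time passes only in rows, so rows that do not move let the fingers close. It gives the time, the measured TCP pose, the force, the opening and the grip force at its end, in the units of the state.
- robot.get_obs(): the state, without advancing time (a new reading comes with each control period).
- robot.camera(name): name is "side" or "top" or "wrist"; returns the picture (420x560x3 uint8, blue, green, red); there is no depth.
- robot.calibration(name): a dict with "fx", "fy", "cx", "cy" (pixels), "dist_coeffs" ([k1, k2, p1, p2, k3] as OpenCV has them; the pictures are not rectified), "R" (3x3) and "t" (3): a world point X has camera coordinates R X + t; the wrist camera has in their place "T_tool_cam" (4x4, takes a point from camera to tool coordinates, whose origin is the TCP and whose axes are the flange's). Camera axes: x right, y down, z forward; pixel columns grow to the right and rows downward; lengths in m; the calibration is good to about 2 mm. A picture is of the moment at which its call begins: read the wrist's pose just before it. calibration takes no time and is no camera call.
- robot.hand_in(): hands the job in; it is judged then, once.
The state is a dict: "time": time; "q": joint angles; "joint_velocities": joint speeds; "joint_torque": joint torques, N m; "position": TCP position; "tool_rot": TCP orientation; "ft_force": force on the tool from outside, world axes, zero at the start; "moment": the same for the moment, N m; "grip_width": finger opening in m; "grip_force": force on a finger pad.
Only numpy, scipy, OpenCV 4.12 (cv2) and the standard library are available. Lean on these libraries where they do the work, as an engineer would, in place of code of your own. Each camera call takes 0.05 s, during which the arm holds its last target. There are 200 camera calls.

## Working session

There is one attempt and no reset: what is moved stays moved. The work goes in short steps, Python scripts to look and compute and a tool call to move; the robot and the scene stay as the last step left them, time stands still between calls to the robot, and variables do not carry over. Pictures are saved under pics/ and viewed, at most 10 in all, crops included, and the job is handed in when it is done.

Besides the shell and the picture viewer there is one more tool, called after "Emit:" as name(argument=value, ...), one argument or row to a line, values as JSON. jog_arm: Moves the arm, as the interface text tells. Shifts and turns lie within -1 to 1; 1 stands for 4 cm of shift or 4 degrees of turn. Its arguments: {"type":"object","properties":{"motion":{"type":"array","items":{"type":"number"}},"grip_force":{"type":"number"}},"required":["motion"]}

```bash
mkdir -p pics; python3 - <<'E'
from rig import robot
import cv2,numpy as np
o=robot.get_obs();print(o['time'],o['position'],o['tool_rot'],robot.tip_reach)
for n in('side','top','wrist'):
    cv2.imwrite(f'pics/{n}0.png',robot.camera(n)); c=robot.calibration(n); print(n,{k:np.round(v,4).tolist() for k,v in c.items()})
    if 'R' in c: print(-np.array(c['R']).T@np.array(c['t']))
a=cv2.imread('pics/side0.png');
E
```

```text
0.0 [0.23246876 0.57939726 0.23259185] [ 1.89734798e-01  9.81834787e-01 -1.00542226e-03 -3.83950175e-04] 0.011
side {'fx': 490.8894, 'fy': 490.8894, 'cx': 277.497, 'cy': 203.727, 'dist_coeffs': [-0.1029, 0.0, 0.0, 0.0, 0.0], 'R': [[0.9392, -0.3425, -0.0227], [-0.2028, -0.5004, -0.8417], [0.277, 0.7951, -0.5395]], 't': [-0.4608, 0.2516, 0.8365]}
[ 0.25211319 -0.69710987  0.65258744]
top {'fx': 430.2974, 'fy': 430.2974, 'cx': 285.6798, 'cy': 203.5321, 'dist_coeffs': [-0.0076, 0.0, 0.0, 0.0, 0.0], 'R': [[0.0097, -0.9999, -0.0131], [-0.9978, -0.0088, -0.065], [0.0649, 0.0137, -0.9978]], 't': [0.0699, 0.5232, 1.0905]}
[0.4506567  0.05956507 1.1230007 ]
wrist {'fx': 338.7355, 'fy': 338.7355, 'cx': 272.1437, 'cy': 208.6283, 'dist_coeffs': [-0.0386, 0.0, 0.0, 0.0, 0.0], 'T_tool_cam': [[0.0021, -0.9553, -0.2956, 0.0817], [1.0, 0.0023, -0.0003, -0.0004], [0.001, -0.2956, 0.9553, -0.1524], [0.0, 0.0, 0.0, 1.0]]}
```

View pics/top0.png

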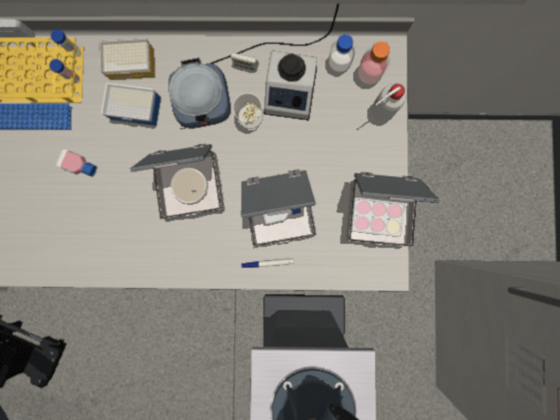

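View pics/side0.png

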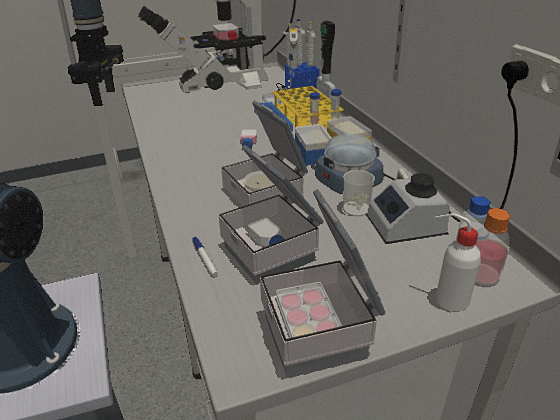

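The well plate is in the right-hand box (top view about (380,215), side view about (318,310)). The flask box is in the middle and the dishes are on the left. I'll zoom in on the target.

```bash
python3 - <<'E'
import cv2,numpy as np
t=cv2.imread('pics/top0.png')[160:260,320:450]; s=cv2.imread('pics/side0.png')[180:370,240:400]
f=lambda im,k:cv2.convertScaleAbs(cv2.resize(im,None,fx=k,fy=k,interpolation=cv2.INTER_CUBIC),alpha=1.6,beta=10)
cv2.imwrite('pics/tz.png',f(t,6)); cv2.imwrite('pics/sz.png',f(s,3))
E
```

```text
(no output)
```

View pics/tz.png

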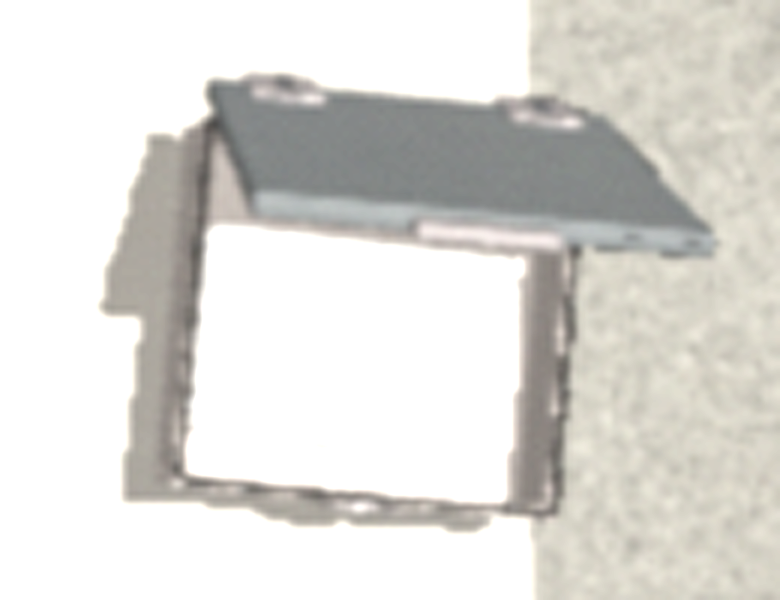

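View pics/sz.png

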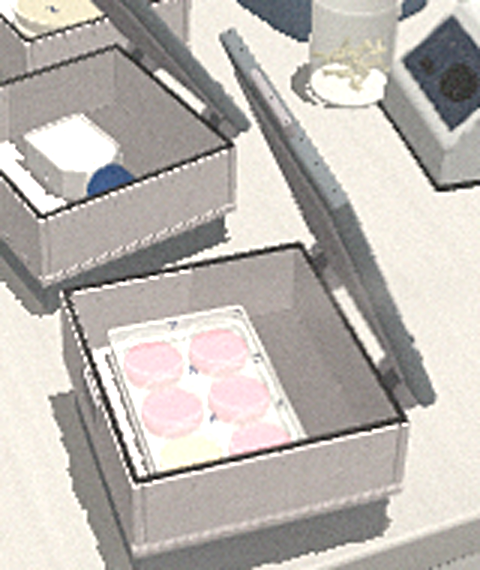

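Target lid: in the top view its free edge runs from (363,192) to (439,199), and the box front corners are at (350,241) and (412,245). In the side view the free-edge corners are at about (319,191) and (357,245). Next step is to triangulate.

```bash
cat > h.py <<'E'
from rig import robot
import cv2,numpy as np
def nrm(n,p):
    c=robot.calibration(n);K=np.array([[c['fx'],0,c['cx']],[0,c['fy'],c['cy']],[0,0,1]])
    return cv2.undistortPoints(np.array([[p]],float),K,np.array(c['dist_coeffs'])).ravel(),np.array(c['R']),np.array(c['t'])
def tri(pt,ps):
    o=[nrm('top',pt),nrm('side',ps)]
    A=[];b=[]
    for u,R,t in o:
        for i in(0,1): A.append(R[i]-u[i]*R[2]);b.append(u[i]*t[2]-t[i])
    x,r,_,_=np.linalg.lstsq(np.array(A),np.array(b),rcond=None);return x,np.sqrt(r)
E
python3 - <<'E'
from h import *
P={}
for k,a,b in [('fl',(350,240.8),(261.7,276.7)),('fr',(411.7,245.3),(286,339.3)),('lidL',(363,191.7),(319.3,191)),('lidR',(439.2,198.7),(356.7,245)),('c_lidR',(313,205),None)]:
    if b: P[k],r=tri(a,b);print(k,P[k].round(4),r)
fl,fr,L,R=[P[k] for k in('fl','fr','lidL','lidR')]
print(np.linalg.norm(fl-fr),np.linalg.norm(L-R))
d=(fl-fr)/np.linalg.norm(fl-fr);print('yaw from box',np.degrees(np.arctan2(-d[0],d[1])),'lid',np.degrees(np.arctan2(-(L-R)[0],(L-R)[1])))
# side back corners & plane z
z=(fl[2]+fr[2])/2
for n,p in[('side',(375,320)),('side',(341.7,261.7)),('side',(261.7,276.7)),('side',(286,339.3)),('top',(350,240.8)),('top',(411.7,245.3))]:
    u,Rm,t=nrm(n,p);c=-Rm.T@t;dd=Rm.T@np.r_[u,1];print(n,(c+dd*(z-c[2])/dd[2]).round(4))
E
```

```text
fl [ 0.4322 -0.0808  0.0936] [0.00307795]
fr [ 0.4221 -0.2271  0.093 ] [0.00183929]
lidL [ 0.5346 -0.0866  0.2454] [0.00189195]
lidR [ 0.521  -0.2399  0.2501] [0.0014739]
0.14664384009514717 0.154025446290411
yaw from box -3.950248949706518 lid -5.087881371057299
side [ 0.5649 -0.2419  0.0933]
side [ 0.5797 -0.0954  0.0933]
side [ 0.4344 -0.081   0.0933]
side [ 0.4232 -0.2277  0.0933]
top [ 0.4301 -0.0803  0.0933]
top [ 0.4208 -0.2266  0.0933]
```

Emit:
jog_arm(
  motion=[0, 0, -1, 0, 0, -1, 1, 0, 0, -1, 0, 0, -1, 1, 0, 0, -1, 0, 0, -1, 1, 0, 0, -0.2, 0, 0, -1, 1, 0, 0, 0, 0, 0, -0.2, 1, -0.5, -0.9, 0, 0, 0, 0, 1, -0.5, -0.9, 0, 0, 0, 0, 1, -0.5, -0.9, 0, 0, 0, 0, 1, -0.5, -0.9, 0, 0, 0, 0, 1, -0.5, -0.9, 0, 0, 0, 0, 1, -0.5, -0.9, 0, 0, 0, 0, 1, -0.5, -0.9, 0, 0, 0, 0, 1],
  grip_force=10,
)

```text
time: 1.65
position: [0.3498, 0.315, 0.3603]
tool_rot: [0.045, 0.999, -0.001, -0.001]
ft_force: [1.8, 0.3, -0.1]
grip_width: 0.0003
grip_force: 0.0
```

Emit:
jog_arm(
  motion=[-0.6, -0.96, 0, 0, 0, 0, 1, -0.6, -0.96, 0, 0, 0, 0, 1, -0.6, -0.96, 0, 0, 0, 0, 1, -0.6, -0.96, 0, 0, 0, 0, 1, -0.6, -0.96, 0, 0, 0, 0, 1, -0.6, -0.96, 0, 0, 0, 0, 1, -0.6, -0.96, 0, 0, 0, 0, 1, -0.6, -0.96, 0, 0, 0, 0, 1, -0.6, -0.96, 0, 0, 0, 0, 1, -0.6, -0.96, 0, 0, 0, 0, 1, -0.6, -0.96, 0, 0, 0, 0, 1, -0.6, -0.96, 0, 0, 0, 0, 1],
)

```text
time: 3.15
position: [0.596, -0.1689, 0.3598]
tool_rot: [0.045, 0.999, 0.001, -0.001]
ft_force: [0.5, 0.0, 0.5]
grip_width: 0.0008
grip_force: 0.0
```

```bash
python3 - <<'E'
from h import *
o=robot.get_obs();print(o['time'],o['position'])
cv2.imwrite('pics/w1.png',robot.camera('wrist'))
cv2.imwrite('pics/s1.png',cv2.resize(robot.camera('side')[100:340,180:440],None,fx=2,fy=2))
E
```

```text
3.15 [ 0.59601095 -0.16894743  0.35979351]
```

View pics/w1.png

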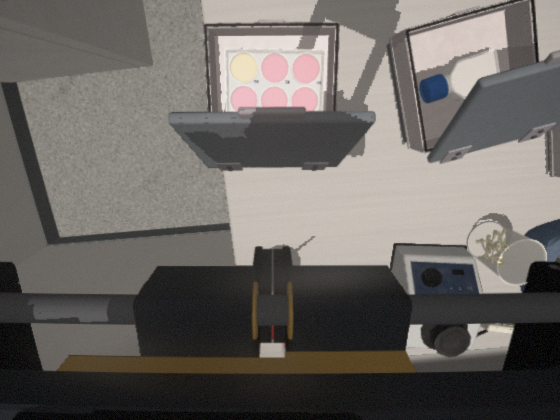

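View pics/s1.png

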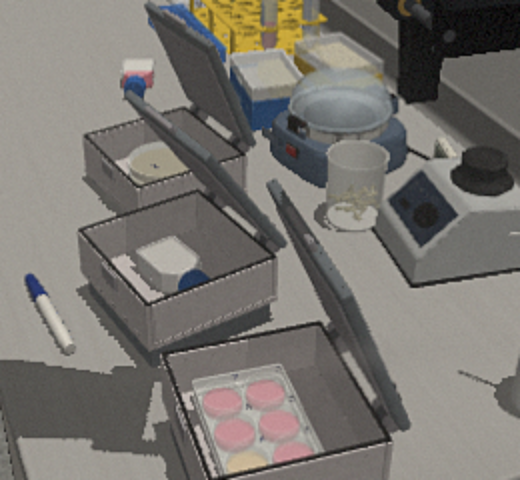

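The wrist view shows the lid squarely aligned, with its free edge from (170,115) to (375,115), and the space behind it is clear. I'll descend behind it.

Emit:
jog_arm(
  motion=[0, 0, 0.9, 0, 0, 0, 1, 0, 0, 0.9, 0, 0, 0, 1, 0, 0, 0.9, 0, 0, 0, 1, 0.3, 0, 0.05, 0, 0, 0, 1, 0.3, 0, 0, 0, 0, 0, 1, 0.2, 0, 0, 0, 0, 0, 1, 0, 0, 0, 0, 0, 0, 1],
)

```text
time: 4.12
position: [0.5641, -0.1652, 0.2532]
tool_rot: [0.045, 0.999, -0.001, 0.001]
ft_force: [0.2, -0.1, 0.1]
grip_width: 0.0003
grip_force: 0.0
```

Emit:
jog_arm(
  motion=[0.17, 0, 0.05, 0, 0, 0, 1, 0.17, 0, 0.06, 0, 0, 0, 1, 0.17, 0, 0.06, 0, 0, 0, 1, 0.17, 0, 0.06, 0, 0, 0, 1, 0, 0, 0, 0, 0, 0, 1],
)

```text
time: 4.75
position: [0.5378, -0.1628, 0.2427]
tool_rot: [0.044, 0.999, -0.0, 0.001]
ft_force: [3.7, 0.4, 0.8]
grip_width: 0.0006
grip_force: 1.8
```

Emit:
jog_arm(
  motion=[0.18, 0, 0.07, 0, 0, 0, 1, 0.18, 0, 0.07, 0, 0, 0, 1, 0.18, 0, 0.07, 0, 0, 0, 1, 0.16, 0, 0.1, 0, 0, 0, 1, 0.16, 0, 0.1, 0, 0, 0, 1, 0.15, 0, 0.11, 0, 0, 0, 1, 0.15, 0, 0.11, 0, 0, 0, 1, 0.14, 0, 0.13, 0, 0, 0, 1, 0.14, 0, 0.13, 0, 0, 0, 1],
)

```text
time: 5.88
position: [0.4792, -0.1576, 0.2065]
tool_rot: [0.044, 0.999, -0.0, -0.0]
ft_force: [3.9, -0.5, 1.6]
grip_width: 0.0002
grip_force: 1.4
```

```bash
python3 - <<'E'
from h import *
cv2.imwrite('pics/s2.png',cv2.resize(robot.camera('side')[160:360,220:440],None,fx=3,fy=3))
E
```

```text
(no output)
```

View pics/s2.png

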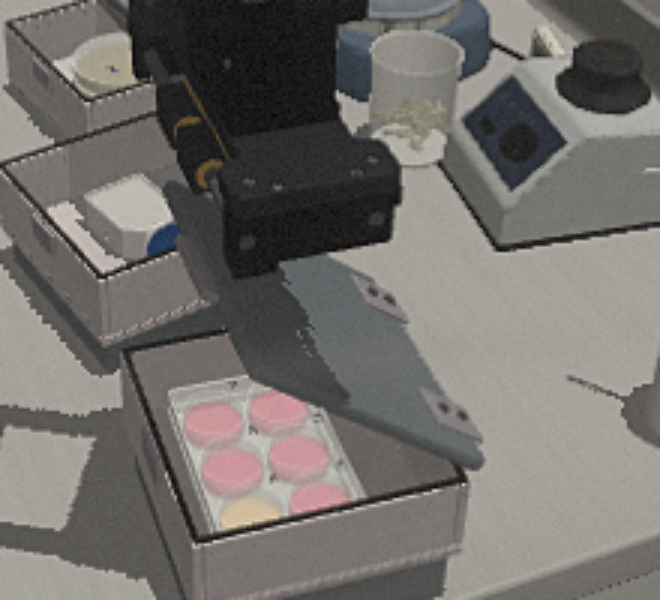

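The side view shows the target lid turned to about 0.7 rad, pushed by the fingertips, and the other lids untouched. I'll continue along the arc.

Emit:
jog_arm(
  motion=[0.12, 0, 0.14, 0, 0, 0, 1, 0.12, 0, 0.14, 0, 0, 0, 1, 0.11, 0, 0.15, 0, 0, 0, 1, 0.11, 0, 0.15, 0, 0, 0, 1, 0.1, 0, 0.16, 0, 0, 0, 1, 0.1, 0, 0.16, 0, 0, 0, 1, 0.08, 0, 0.17, 0, 0, 0, 1, 0.08, 0, 0.17, 0, 0, 0, 1, 0.06, 0, 0.18, 0, 0, 0, 1, 0.06, 0, 0.18, 0, 0, 0, 1],
)

```text
time: 7.18
position: [0.4421, -0.1542, 0.1422]
tool_rot: [0.044, 0.999, -0.0, -0.0]
ft_force: [1.8, -0.9, 1.0]
grip_width: 0.0004
grip_force: 0.9
```

Emit:
jog_arm(
  motion=[0.03, 0, 0.1, 0, 0, 0, 1, 0.03, 0, 0.1, 0, 0, 0, 1, 0.02, 0, 0.1, 0, 0, 0, 1, 0.02, 0, 0.1, 0, 0, 0, 1, 0.01, 0, 0.1, 0, 0, 0, 1, 0, 0, 0.1, 0, 0, 0, 1, 0, 0, 0, 0, 0, 0, 1],
)

```text
time: 8.05
position: [0.4372, -0.1535, 0.1183]
tool_rot: [0.044, 0.999, 0.0, -0.001]
ft_force: [0.4, -0.2, 0.5]
grip_width: 0.0006
grip_force: 0.0
```

Emit:
jog_arm(
  motion=[0, 0, 0.05, 0, 0, 0, 1, 0, 0, 0.05, 0, 0, 0, 1, 0, 0, 0.03, 0, 0, 0, 1],
)

```text
time: 8.43
position: [0.4373, -0.1535, 0.1163]
tool_rot: [0.044, 0.999, -0.0, -0.0]
ft_force: [-7.3, 3.2, 39.4]
grip_width: 0.0003
grip_force: 19.5
```

Hard stop at about the expected shut height, so I'll retreat upward and check.

Emit:
jog_arm(
  motion=[0, 0, -0.3, 0, 0, 0, 1, 0, 0, -0.8, 0, 0, 0, 1, 0, 0, -1, 0, 0, 0, 1, 0, 0, -1, 0, 0, 0, 1, 0, 0, -1, 0, 0, 0, 1, -1, 0, -1, 0, 0, 0, 1, -1, 0, 0, 0, 0, 0, 1, -1, 0, 0, 0, 0, 0, 1, -1, 0, 0, 0, 0, 0, 1, 0, 0, 0, 0, 0, 0, 1],
)

```text
time: 9.68
position: [0.5992, -0.1681, 0.3164]
tool_rot: [0.044, 0.999, 0.0, 0.0]
ft_force: [-0.9, 0.9, -0.7]
grip_width: 0.0005
grip_force: 0.0
```

```bash
python3 - <<'E'
from h import *
o=robot.get_obs();print(o['time'],o['position'],o['ft_force'])
cv2.imwrite('pics/s3.png',cv2.resize(robot.camera('side')[80:380,180:440],None,fx=2,fy=2))
E
```

```text
9.675 [ 0.59917005 -0.16813094  0.31644945] [-0.90845543  0.86510487 -0.67294441]
```

View pics/s3.png

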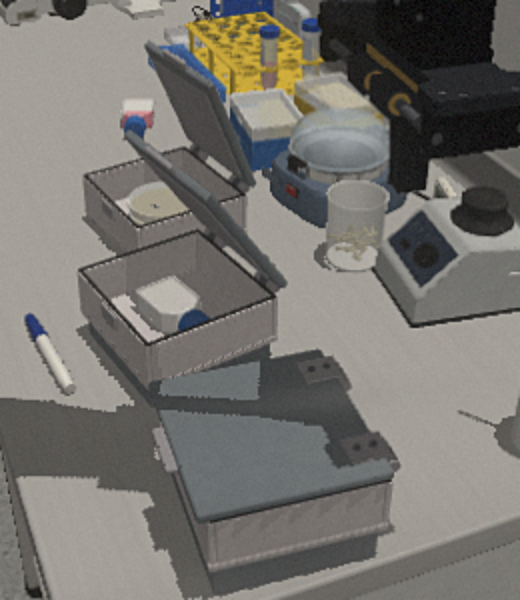

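The lid (crop about (275,430)) lies flat on its box. The other two lids are unmoved, and the arm is clear of everything.

```bash
python3 -c "
from rig import robot
print(robot.hand_in())"
```

```text
the job is handed in; nothing more can be done
None
```

I pushed the well-plate box's lid gently down to its hard stop and handed the job in at about 9.7 s. The last picture shows it flat, the other two lids open as they were, and the arm clear; the judge's verdict was not shown.

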